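# Set up a valve spool for a run-out check

### The arm

A 7-joint arm with a two-finger parallel gripper is mounted at the origin on the work surface. World frame = base frame: x ahead of the robot, y to its left, z up, the work surface at z = 0. Lengths are in m, angles in rad, forces in N, time in s.
With the tool pointing down it reaches from about 0.4 to 0.85 m from the base axis. Payload 10.4 kg.
Tool frame: the origin (TCP) lies on the centre line of the jaws, within the pads' length; the fingertips stand r.tip_extent ahead of it and the grasp point (between the pads) lies 3 mm ahead of it (r.tip_extent is the distance from the TCP to the fingertips, in m); z points along the fingers, y is the direction in which the jaws open and shut (so a half turn about z gives the same grasp; the last joint's range is limited). The gripper opens to 87 mm and grips with 3 to 60 N. Pads are 19 mm wide; open, the fingers measure 117 mm over their backs; the gripper's body (75 mm by 190 mm) begins 51 mm behind the grasp point.
Start: joints at [-0.023, 0.332, -0.065, 1.46, 0.022, 1.35, -0.088], TCP at [0.625, 0, 0.245] pointing down, gripper open.
Joint ranges: [-2.6, 2.6], [-0.5, 2.12], [-1.47, 1.34], [0.16, 2.42], [-1.27, 4.41], [0.06, 2.06], [-2.6, 2.6]. Speed limits (rad/s): [2.22, 2.22, 2.79, 2.79, 3.14, 3.14, 3.14].

### API

Orientations are given as a unit quaternion [x, y, z, w].
In Python, from bench import r gives the robot as it stands. The module is installed in compiled form; this text tells all that it offers.
- The arm moves only by the shell command python3 -m jog 'ROWS' [FORCE]. ROWS is JSON, a list of rows, each a list of 5 numbers: the shift along the tool's x, y, z in cm, then the turn about the tool's z in rad, then the closure, from 0 (fully open) to 1 (shut). A call has exactly 10 rows; each row shifts and turns the pose as measured when the row begins, along the tool's axes as they then stand; what a row does not reach is not made up. A row lasts 1/10 s, in which the tool goes at most 50 mm and 8.59 degrees, less where a joint would pass 70% of its speed; a pose out of reach is approached as far as the arm can. A call with a gripper value outside its range is refused whole. The fingers move at their own pace and stop on an object; FORCE is the grip in N (left out, the last holds). Time passes only in rows, so rows that do not move let the fingers close, or fill a call up. It gives the time, the measured TCP pose, the force and the opening at its end, in the units of the state.
- r.read_state(): the state, without advancing time (a new reading comes with each control period).
- r.camera(name): name is "scene" or "side" or "wrist"; returns a dict with "pixels" (384x512x3 uint8, red, green, blue), "fx", "fy", "cx", "cy" (pixels), "camera_from_world" (4x4, takes a point from world to camera coordinates). Camera axes: x right, y up, looking along -z (the intrinsics and any distortion apply to the point x, -y, -z); pixel columns grow to the right and rows downward; lengths in m; the calibration is good to about 2 mm. A picture is of the moment at which its call begins. There is no depth.
- r.close_job(): hands the job in, once; it reports no verdict.
The state is a dict: "time": time; "joint_positions": joint angles; "joint_vel": joint speeds; "joint_torque": joint torques, N m; "ee_pos": TCP position; "eef_rot": TCP orientation; "ft_force": force on the tool from outside, world axes, zero at the start; "torque": the same for the moment, N m; "width": finger opening in m.
Only numpy, scipy, OpenCV 4.12 (cv2) and the standard library are available. Lean on these libraries where they do the work, as an engineer would, in place of code of your own. Each camera call takes 0.05 s, during which the arm holds its last target. There are 200 camera calls.

### The job

Set up the run-out check: take the long valve spool out of the tray and lay it across the two vee blocks on the granite plate, set down (not dropped) and centred so that both its end lands bear in the vees, and raise the readout's screen until it stands 70 degrees up from closed and stays there by itself. Leave the two short spools and the oil bottle where they are.

Things in the scene. Friction and masses are not known exactly. Their poses are not given: they have to be found in the camera images.
- spool: long valve spool to be checked: turned steel bar 190 mm long, about 0.38 kg, longest of the three in the tray, lying level in one notch. Origin on its axis at mid-length, x along the axis (ends alike). Middle land 20 mm diameter, 40 mm long (grip here); each side a groove 13 mm diameter from 20 to 40 mm, end land 20 mm diameter from 40 to 85 mm, stub 12 mm diameter to 95 mm
- tray: low blue plastic tray, fixed, 215 (x) x 190 (y) x 35 mm, origin under its centre. Two notched ridges (x = +-52 mm, 12 mm thick, 35 mm high) hold three spools along the tray's x at y = -60, 0 and +60 mm, their axes 36 mm above the table; rim 18 mm high, floor 4 mm thick
- short_a: short steel spool 140 mm long, lands 20 mm in diameter, thin (13 mm) in the middle, in another notch of the tray; leave it. Origin on its axis at mid-length
- short_b: second short steel spool, the same as short_a, in the third notch; leave it
- veerest: black granite plate, fixed, 280 (x) x 140 (y) x 30 mm, origin under its centre. On it two steel vee blocks at x = -85 and +45 mm: 24 mm thick along x, 50 mm wide, tops 78 mm above the table, 90 degree vees along x, 36 mm wide at the top. At x = +110 mm a probe stand 160 mm high, its arm parked to +y
- vee_seat (a point): where the middle of the spool belongs: midway between the two vee blocks (65 mm from each), on the axis of a 20 mm bar lying in the vees, 74 mm above the table. x runs along the vees (the spool's axis), z up
- readout: gauge readout like a thick small laptop, grey, fixed: case 190 (x) x 240 (y) x 48 mm, origin under its centre, front towards -x. Its 18 mm thick screen is a lid on top, hinged along the far (+x) upper edge, and has a black pull handle on its front edge
- screen (a joint): angle of the readout's screen: 0 closed (flat on the case), grows as it opens upward, to at most 2.1 rad; 70 degrees is 1.222 rad. It starts shut or a little open. A stiff friction hinge: it stays wherever it is left and takes 3 to 8 N at the handle to move. A pinched handle gives a few degrees between the fingers: trim by the angle itself
- screen_hinge (a point): middle of the hinge axis, 89 mm behind the case's centre, 50 mm above the table; the axis runs along its y, its x points away from the front. Does not turn with the screen
- screen_handle (a point): middle of the handle on the screen's front edge: flat black D-loop in the lid's plane, 48 mm wide (y), 12 mm thick, standing 46 mm out, hole 24 mm wide. With the lid shut the point is 212 mm in front of the hinge and 10 mm above it, 28 mm out from the lid's edge. Turns with the screen. Can be pinched over its 48 mm from above; it then turns between the pads as the screen rises
- oil: white oil bottle with a red cap, 48 mm in diameter, 130 mm tall, behind the tray; leave it. Origin under its centre
Mind the look-alikes: they are no part of the job. Leave any orange look-alike of the spool alone.

How it is judged:
By the outcome, as a careful person would: the job done as asked, in the order asked, and still so for the second after the job is handed in, with the robot touching nothing.
It also fails if it takes over 58 s, if anything falls off the work surface, if the arm or the gripper's body presses on something with over 40 N, if the wrist force passes 120 N, or if a joint passes its speed limit or range.

## Working session

There is one attempt and no reset: what is moved stays moved. The work goes in short steps, Python scripts to look and compute and a shell command to move; the robot and the scene stay as the last step left them, time stands still between calls to the robot, and variables do not carry over. Pictures are saved under pics/ and viewed, about 8 in all and at most 12, crops included, and the job is handed in when it is done.

```bash
mkdir -p pics
cat > h.py <<'E'
import numpy as np, cv2
from bench import r
def shot(name):
    c=r.camera(name); return c
def ray(c,u,v):
    M=np.array(c["camera_from_world"]);R,t=M[:3,:3],M[:3,3]
    d=np.array([(u-c["cx"])/c["fx"],-(v-c["cy"])/c["fy"],-1.0])
    return -R.T@t, R.T@d
def onz(c,u,v,z):
    o,d=ray(c,u,v); return o+d*(z-o[2])/d[2]
def proj(c,p):
    M=np.array(c["camera_from_world"]);q=M[:3,:3]@np.array(p)+M[:3,3]
    return c["cx"]+c["fx"]*q[0]/-q[2], c["cy"]+c["fy"]*-q[1]/-q[2]
def save(c,f,crop=None,s=1):
    im=np.array(c["pixels"])[:,:,::-1]
    if crop: u0,v0,u1,v1=crop; im=im[v0:v1,u0:u1]
    cv2.imwrite(f,cv2.resize(im,None,fx=s,fy=s,interpolation=cv2.INTER_CUBIC))
E
python3 - <<'E'
from h import *
import pickle
cs={n:r.camera(n) for n in("scene","side","wrist")}
pickle.dump(cs,open("c0.pkl","wb"))
im=np.hstack([cs["scene"]["pixels"],cs["side"]["pixels"]])[:,:,::-1]
for n in("scene","side"): save(cs[n],f"pics/{n}0.png",s=1.5)
for n,c in cs.items(): print(n,{k:v for k,v in c.items() if k!="pixels"})
print(r.read_state(), r.tip_extent)
E
```

```text
scene {'fx': 352.4033753162246, 'fy': 352.4033753162246, 'cx': 257.8556960644013, 'cy': 197.942815983068, 'camera_from_world': array([[ 0.557249  ,  0.83024045,  0.01320389, -0.21731792],
       [-0.57976056,  0.37764722,  0.72198356,  0.26527266],
       [ 0.59443355, -0.40997972,  0.69178421, -1.50223357],
       [ 0.        ,  0.        ,  0.        ,  1.        ]])}
side {'fx': 446.5665547181129, 'fy': 446.5665547181129, 'cx': 255.01894286330426, 'cy': 196.17193250411205, 'camera_from_world': array([[-0.68938763, -0.72431276,  0.01075739,  0.28836547],
       [ 0.45241504, -0.41890752,  0.78729735, -0.30950602],
       [-0.56574317,  0.54761986,  0.61647965, -1.03560263],
       [ 0.        ,  0.        ,  0.        ,  1.        ]])}
wrist {'fx': 274.5608868751423, 'fy': 274.5608868751423, 'cx': 256.4554980915955, 'cy': 190.4928779804434, 'camera_from_world': array([[ 9.99999147e-01, -1.27388424e-03, -2.89184058e-04,
        -6.24403225e-01],
       [ 1.14087538e-03,  9.59521008e-01, -2.81634753e-01,
         3.29003466e-02],
       [ 6.36248251e-04,  2.81634183e-01,  9.59521642e-01,
        -3.89469192e-01],
       [ 0.00000000e+00,  0.00000000e+00,  0.00000000e+00,
         1.00000000e+00]])}
{'time': 0.15, 'joint_positions': array([-0.02257852,  0.33272923, -0.06471254,  1.46074645,  0.02156953,
        1.34991185, -0.08848165]), 'joint_vel': array([ 0.00076366, -0.00066597, -0.00045514, -0.00349027, -0.00054029,
       -0.00059711,  0.00018694]), 'joint_torque': array([ 1.82067095e-03, -6.23630190e+01,  2.54254905e-02, -3.90143681e+01,
       -6.11935230e-02,  3.71907104e-02, -1.53469024e-06]), 'ee_pos': array([6.24725053e-01, 4.06970701e-06, 2.43936071e-01]), 'eef_rot': array([ 7.07099990e-01,  7.07113358e-01, -3.94340086e-04, -3.84371666e-04]), 'ft_force': array([-0.29182957, -0.2367385 , -0.96526994]), 'torque': array([-0.00273206,  0.00645325, -0.03955499]), 'width': 0.08710825918449225} 0.022
```

View pics/scene0.png

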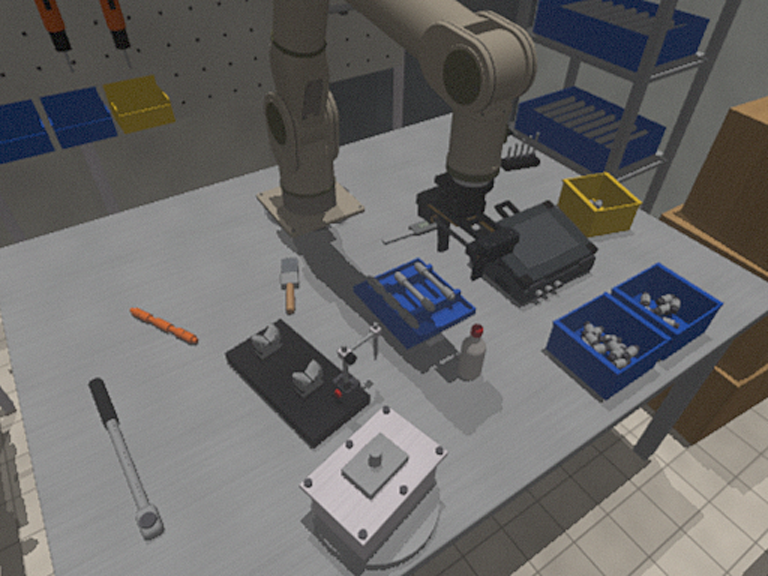

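View pics/side0.png

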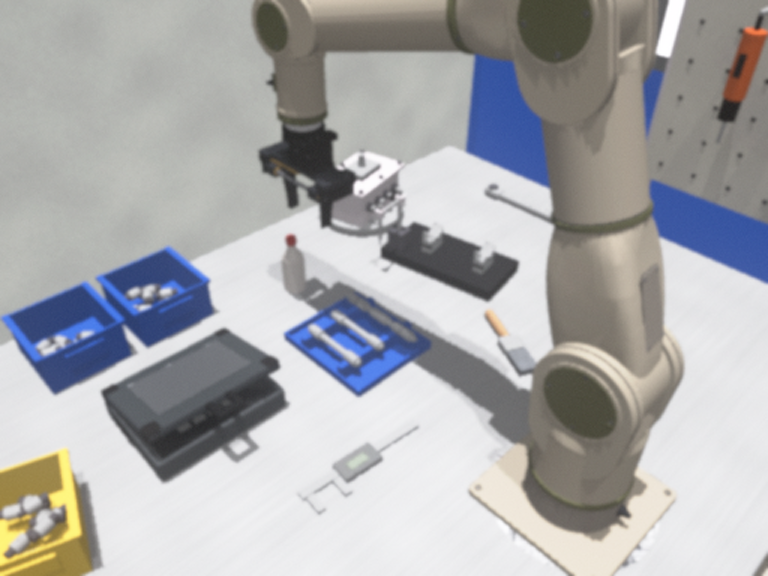

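Run:
```python
from h import *
import pickle
cs=pickle.load(open("c0.pkl","rb"))
def cr(n,u,v,w,h,s=4):
    im=cs[n]["pixels"][v:v+h,u:u+w,::-1].astype(float); im=np.clip(im*1.5,0,255).astype(np.uint8)
    return cv2.resize(im,(400,300),interpolation=cv2.INTER_CUBIC)
a=np.hstack([cr("scene",230,165,100,75),cr("side",184,185,112,84)])
b=np.hstack([cr("scene",300,120,112,84),cr("side",60,205,140,105)])
cv2.imwrite("pics/m1.png",np.vstack([a,b]))
save(cs["wrist"],"pics/w0.png",s=1.5)
```

```text
(no output)
```

View pics/m1.png

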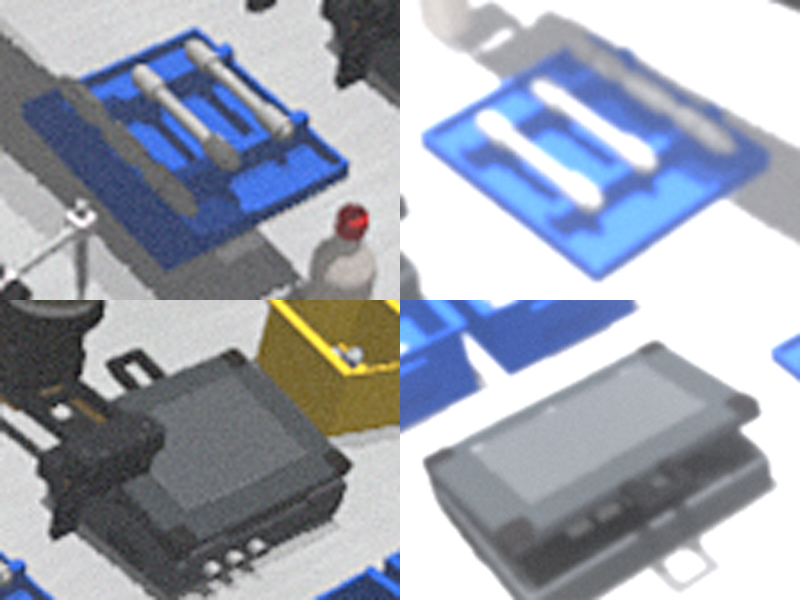

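View pics/w0.png

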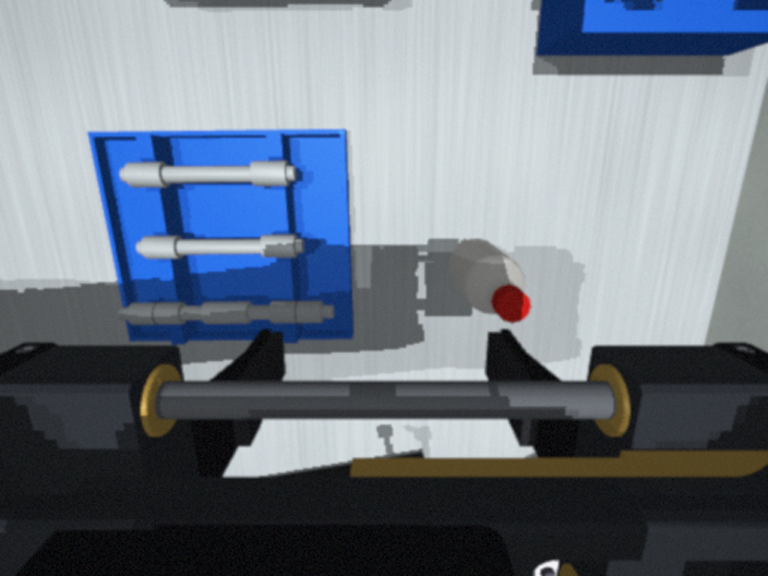

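```bash
cat >> h.py <<'E'
def tri(c1,p1,c2,p2):
    o1,d1=ray(c1,*p1);o2,d2=ray(c2,*p2)
    s=np.linalg.lstsq(np.c_[d1,-d2],o2-o1,rcond=None)[0]
    a,b=o1+s[0]*d1,o2+s[1]*d2
    return (a+b)/2,np.linalg.norm(a-b)
E
python3 - <<'E'
from h import *
import pickle
np.set_printoptions(precision=4,suppress=True)
cs=pickle.load(open("c0.pkl","rb"));S,D,W=cs["scene"],cs["side"],cs["wrist"]
print("loop",tri(S,(337.8,139),D,(159.8,298.8)))
print("loop scene z.06",onz(S,337.8,139,.06),onz(S,337.8,139,.11), "side z0",onz(D,159.8,298.8,0))
f=1/1.5
print("spool",[onz(W,u*f,v*f,.036) for u,v in((120,312),(333,312),(226,312))])
cS=lambda u,v:(300+u*.28,120+v*.28)
cD=lambda u,v:(60+(u-400)*.35,205+(v-300)*.35)
# lid corners: right(scene)=far? scene crop: (237,352)upper,(345,465)right,(185,545)bottom
print("lid corners: ",tri(S,cS(237,52),D,cD(515,540)),tri(S,cS(345,165),D,cD(432,460)),tri(S,cS(180,248),D,cD(655,350)))
for p in [(130*1,0)]:pass
# vees scene full-> /1.5
print("vee tops scene", onz(S,266*f,335*f,.078),onz(S,308*f,368*f,.078), "side",onz(D,433*f,230*f,.078),onz(D,485*f,250*f,.078))
print("plate corners side z.03",[onz(D,u*f,v*f,.03) for u,v in((382,248),(488,290),(518,263))])
print("plate corners scene z.03",[onz(S,u*f,v*f,.03) for u,v in((281,320),(227,353),(316,440),(369,400))])
E
```

```text
loop (array([0.3833, 0.3571, 0.0693]), np.float64(0.03471998112428894))
loop scene z.06 [0.3815 0.385  0.06  ] [0.4313 0.3268 0.11  ] side z0 [0.4221 0.32   0.    ]
spool [array([ 0.3876, -0.0487,  0.036 ]), array([ 0.5781, -0.0489,  0.036 ]), array([ 0.4824, -0.0488,  0.036 ])]
lid corners:  (array([0.4605, 0.4417, 0.1032]), np.float64(0.009034311963034445)) (array([0.6257, 0.4383, 0.0628]), np.float64(0.004933621709960216)) (array([0.6212, 0.2144, 0.0584]), np.float64(0.004657604753286126))
vee tops scene [ 0.4644 -0.3359  0.078 ] [ 0.5822 -0.3056  0.078 ] side [ 0.5792 -0.3063  0.078 ] [ 0.4506 -0.3301  0.078 ]
plate corners side z.03 [array([ 0.6554, -0.2236,  0.03  ]), array([ 0.3935, -0.2786,  0.03  ]), array([ 0.4106, -0.4027,  0.03  ])]
plate corners scene z.03 [array([ 0.3985, -0.2787,  0.03  ]), array([ 0.4228, -0.4093,  0.03  ]), array([ 0.6952, -0.3542,  0.03  ]), array([ 0.6752, -0.2318,  0.03  ])]
```

Wrist view: the long spool (ends about px 80,208 and 222,208, measured length 190 mm) lies in the −y notch. The two above it are the 140 mm short ones, and the orange look-alike is out on the table. The side view's pale loop is only the handle's shadow. The lid stands about 15° open and the handle is near (0.42, 0.33, 0.115).

```bash
python3 -m jog '[[-1.3,-3.7,1,0,0],[-1.3,-3.7,1,0,0],[-1.3,-3.7,1,0,0],[-1.2,-3.5,1,0,0],[0,0,0,0.149,0],[0,0,0,0.149,0],[0,0,0,0.149,0],[0,0,0,0.149,0],[0,0,0,0.149,0],[0,0,0,0.149,0]]' 25
python3 -m jog '[[0,0,0,0.149,0.5],[0,0,0,0.149,0.5],[0,0,0,0.149,0.5],[0,0,0,0.149,0.5],[0,0,0,0.1,0.5],[0,0,0,0,0.5],[0,0,0,0,0.5],[0,0,0,0,0.5],[0,0,0,0,0.5],[0,0,0,0,0.5]]' 25
cat > look.py <<'E'
from h import *
import sys
from scipy.spatial.transform import Rotation as Ro
np.set_printoptions(precision=4,suppress=True)
s=r.read_state();R=Ro.from_quat(s["eef_rot"]).as_matrix()
print(s["time"],s["ee_pos"],"w",s["width"],"F",s["ft_force"],"\nq",s["joint_positions"]);print(R)
if len(sys.argv)>2:
    import pickle
    c=r.camera(sys.argv[1]);pickle.dump(c,open("c.pkl","wb"));save(c,"pics/"+sys.argv[2],s=1.5)
E
python3 look.py wrist w1.png
```

```text
time: 1.15
ee_pos: [0.4695, -0.053, 0.1981]
eef_rot: [0.944, 0.329, -0.004, -0.002]
ft_force: [-0.3, 0.5, -0.3]
width: 0.0869
time: 2.15
ee_pos: [0.4682, -0.053, 0.1968]
eef_rot: [1.0, -0.015, -0.005, -0.0]
ft_force: [0.7, 0.1, -0.4]
width: 0.0436
2.15 [ 0.4682 -0.053   0.1968] w 0.04361803214865651 F [ 0.6653  0.1353 -0.3704] 
q [ 0.0328  0.0379 -0.0171  1.9087  0.0002  1.2057 -1.5851]
[[ 0.9995 -0.0299 -0.0106]
 [-0.0299 -0.9996  0.0006]
 [-0.0106 -0.0003 -0.9999]]
```

View pics/w1.png

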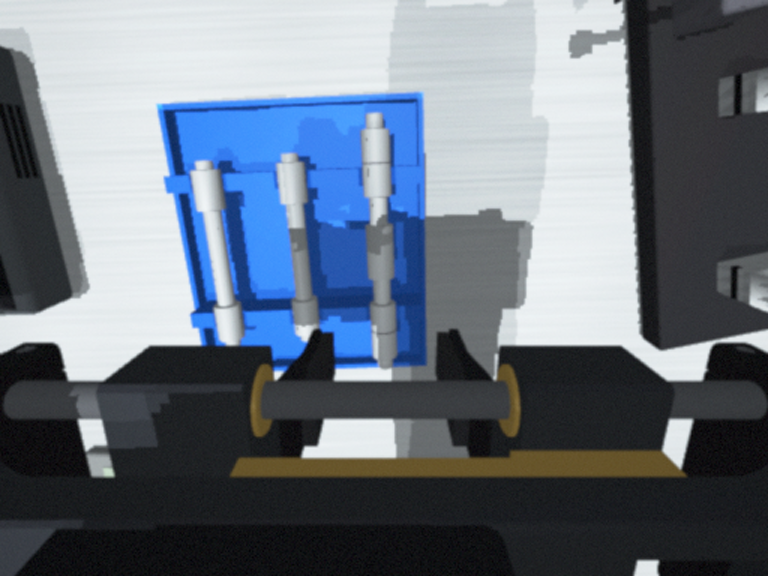

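Run:
```python
from h import *
import pickle
np.set_printoptions(precision=4,suppress=True)
c=pickle.load(open("c.pkl","rb"));f=1/1.5
print([onz(c,u*f,v*f,.036) for u,v in((374,113),(385,367),(378,200),(382,278))])
print("vee hints",[onz(c,u*f,v*f,.078) for u,v in((725,95),(728,283))])
```

```text
[array([ 0.5775, -0.049 ,  0.036 ]), array([ 0.3873, -0.0505,  0.036 ]), array([ 0.5199, -0.0496,  0.036 ]), array([ 0.462 , -0.0506,  0.036 ])]
vee hints [array([ 0.5765, -0.2505,  0.078 ]), array([ 0.4637, -0.276 ,  0.078 ])]
```

```bash
python3 -m jog '[[0.7,-0.2,0,-0.037,0.5],[0.7,-0.1,2,0,0.5],[0.1,0,3,0,0.5],[0,0,3,0,0.5],[0,0,2,0,0.5],[0,0,1,0,0.5],[0,0,0.5,0,0.5],[0,0,0,0,0.5],[0,0,0,0,0.5],[0,0,0,0,0.5]]' 25
python3 look.py
```

```text
time: 3.2
ee_pos: [0.4855, -0.05, 0.0812]
eef_rot: [1.0, 0.006, -0.002, -0.0]
ft_force: [0.3, -0.9, 0.1]
width: 0.0433
3.2 [ 0.4855 -0.05    0.0812] w 0.04325592429547255 F [ 0.3494 -0.8868  0.0595] 
q [ 0.0292  0.2023 -0.0215  1.9931  0.0046  0.9501 -1.5531]
[[ 0.9999  0.0123 -0.0039]
 [ 0.0123 -0.9999  0.0006]
 [-0.0038 -0.0006 -1.    ]]
```

```bash
python3 -m jog '[[-0.3,0,1,0,0.5],[0,0,1,0,0.5],[0,0,1,0,0.5],[0,0,0.5,0,0.5],[0,0,0.1,0,0.5],[0,0,0,0,1],[0,0,0,0,1],[0,0,0,0,1],[0,0,0,0,1],[0,0,0,0,1]]' 35
python3 look.py
```

```text
time: 4.2
ee_pos: [0.483, -0.0496, 0.0433]
eef_rot: [1.0, 0.006, -0.001, -0.001]
ft_force: [0.6, -0.2, -4.0]
width: 0.0189
4.2 [ 0.483  -0.0496  0.0433] w 0.01887021916556513 F [ 0.5693 -0.2115 -4.038 ] 
q [ 0.0294  0.2535 -0.0225  2.0265  0.006   0.8631 -1.5545]
[[ 0.9999  0.0126 -0.0015]
 [ 0.0126 -0.9999  0.0011]
 [-0.0015 -0.0011 -1.    ]]
```

```bash
python3 -m jog '[[0,0,-1.5,0,1],[0,0,-4,0,1],[0,0,-4,0,1],[0,0,-4,0,1],[0,0,-3,0,1],[0,3,0,0,1],[0,4,0,0,1],[0,4,0,0,1],[0,4,0,0,1],[0,3,0,0,1]]' 35
python3 -m jog '[[0.8,2,0,-0.1,1],[0.8,2,0,-0.08,1],[0.8,1,0,0,1],[0,0,0,0,1],[0,0,0,0,1],[0,0,0,0,1],[0,0,0,0,1],[0,0,0,0,1],[0,0,0,0,1],[0,0,0,0,1]]' 35
python3 look.py wrist w2.png
```

```text
time: 5.2
ee_pos: [0.483, -0.2312, 0.2124]
eef_rot: [1.0, 0.011, -0.004, -0.001]
ft_force: [0.0, 0.6, -4.8]
width: 0.019
time: 6.2
ee_pos: [0.5072, -0.2833, 0.209]
eef_rot: [0.995, 0.101, -0.008, -0.001]
ft_force: [0.2, -0.3, -3.6]
width: 0.0189
6.2 [ 0.5072 -0.2833  0.209 ] w 0.018915566446383973 F [ 0.1955 -0.3443 -3.6078] 
q [ 0.2899  0.2646  0.1647  1.6281 -0.0393  1.2669 -0.9067]
[[ 0.9794  0.2014 -0.0153]
 [ 0.2015 -0.9795  0.0014]
 [-0.0147 -0.0044 -0.9999]]
```

View pics/w2.png

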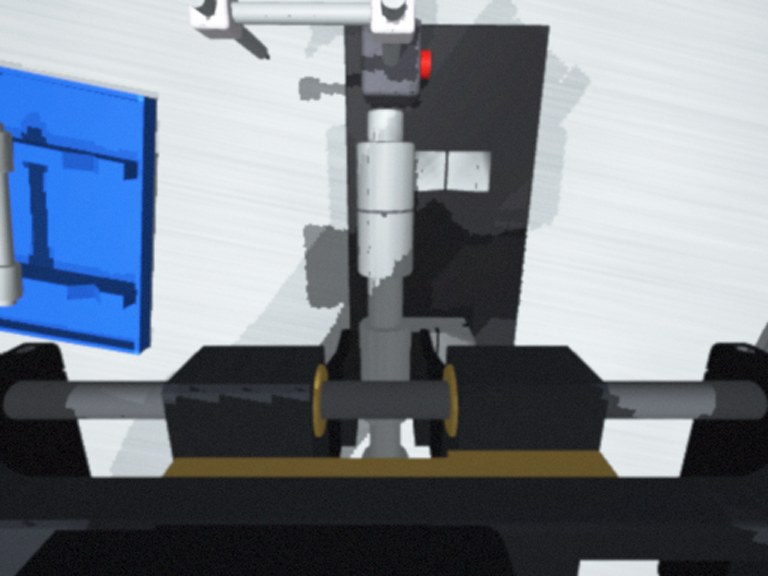

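Run:
```python
from h import *
import pickle
np.set_printoptions(precision=4,suppress=True)
c=pickle.load(open("c.pkl","rb"));f=1/1.5
P=lambda u,v,z:onz(c,u*f,v*f,z)
L=[P(345,30,.03),P(347,180,.03)];R=[P(549,27,.03),P(516,345,.03)]
for a,b in(L,R): print(a,b,np.degrees(np.arctan2(*(a-b)[[1,0]])))
print("far end edge",P(430,25,.03))
print("vee bottom",P(447,152,.06),P(446,190,.06))
print("block top far/near edge at right",P(490,152,.078),P(489,191,.078), "near block far edge",P(470,318,.078))
a,b=P(385,108,.205),P(386,455,.205);print("spool",a,b,(P(358,175,.205)+P(413,175,.205))/2,(P(361,345,.205)+P(411,345,.205))/2)
```

```text
[ 0.6606 -0.2237  0.03  ] [ 0.564  -0.2421  0.03  ] 10.785947823843571
[ 0.6897 -0.358   0.03  ] [ 0.4599 -0.4048  0.03  ] 11.523067113913777
far end edge [ 0.6749 -0.2793  0.03  ]
vee bottom [ 0.597  -0.3063  0.06  ] [ 0.573  -0.3116  0.06  ]
block top far/near edge at right [ 0.6016 -0.33    0.078 ] [ 0.5787 -0.3359  0.078 ] near block far edge [ 0.4923 -0.3466  0.078 ]
spool [ 0.6    -0.2645  0.205 ] [ 0.4704 -0.2914  0.205 ] [ 0.5799 -0.2688  0.205 ] [ 0.5192 -0.2814  0.205 ]
```

```bash
python3 -m jog '[[0.2,2,0,0,1],[0.2,1.5,0,0,1],[0.2,0.3,1,0,1],[0,0,2,0,1],[0,0,2,0,1],[0,0,2,0,1],[0,0,1,0,1],[0,0,0.5,0,1],[0,0,0,0,1],[0,0,0,0,1]]' 35
python3 look.py
```

```text
time: 7.25
ee_pos: [0.5206, -0.3167, 0.1189]
eef_rot: [0.995, 0.102, -0.007, -0.002]
ft_force: [-0.5, -0.2, -3.2]
width: 0.0183
7.25 [ 0.5206 -0.3167  0.1189] w 0.018331088430880407 F [-0.4587 -0.1975 -3.1682] 
q [ 0.3335  0.4034  0.1704  1.6476 -0.0695  1.111  -0.8432]
[[ 0.9789  0.2039 -0.0146]
 [ 0.2039 -0.979   0.0029]
 [-0.0138 -0.0058 -0.9999]]
```

```bash
python3 -m jog '[[0,0.5,0.5,0,1],[0,0,0.7,0,1],[0,0,0.7,0,1],[0,0,0.5,0,1],[0,0,0,0,1],[0,0,0,0,1],[0,0,0,0,1],[0,0,0,0,1],[0,0,0,0,1],[0,0,0,0,1]]' 35
python3 look.py wrist w3.png
python3 - <<'E'
from h import *
c=r.camera("side")
a=cv2.imread("pics/w3.png")[60:560,180:580]
b=cv2.resize(c["pixels"][130:200,250:350,::-1],(400,280),interpolation=cv2.INTER_CUBIC)
c2=r.camera("scene");d=cv2.resize(c2["pixels"][205:300,145:260,::-1],(400,220),interpolation=cv2.INTER_CUBIC)
cv2.imwrite("pics/m2.png",np.hstack([a,np.vstack([b,d])]))
E
```

```text
time: 8.25
ee_pos: [0.5227, -0.3227, 0.0953]
eef_rot: [0.995, 0.102, -0.005, -0.001]
ft_force: [0.5, 1.2, -3.8]
width: 0.0193
8.25 [ 0.5227 -0.3227  0.0953] w 0.01926409619858004 F [ 0.4647  1.1535 -3.8263] 
q [ 0.3428  0.4359  0.1689  1.6568 -0.0764  1.0657 -0.8317]
[[ 0.9789  0.2038 -0.0109]
 [ 0.2039 -0.979   0.0011]
 [-0.0105 -0.0033 -0.9999]]
```

View pics/m2.png

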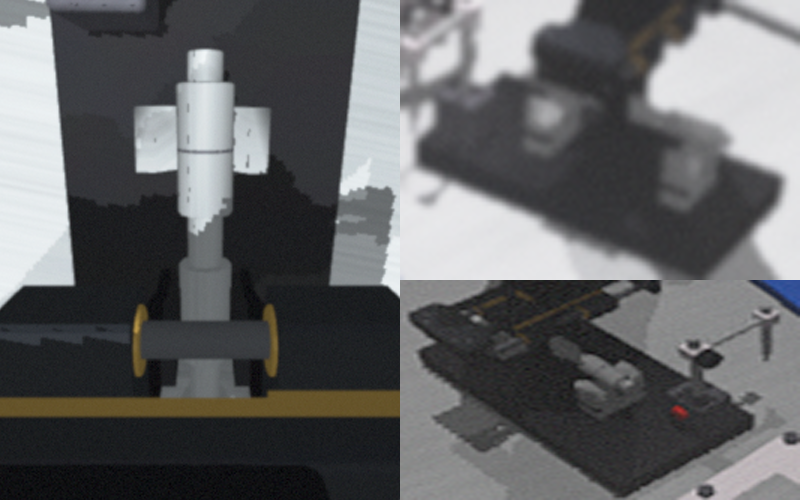

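Run:
```python
from h import *
import pickle
np.set_printoptions(precision=4,suppress=True)
c=pickle.load(open("c.pkl","rb"));f=1/1.5
P=lambda u,v,z:onz(c,(u+180)*f,(v+60)*f,z)[:2]
ax=np.array([.981,.195]);n=np.array([-.195,.981])
land=(P(205,83,.098)+P(205,216,.098))/2; bl=(P(135,107,.078)+P(135,174,.078)+P(271,107,.078)+P(271,172,.078))/4
sm=(P(178,150,.088)+P(234,150,.088))/2
print(land,bl,"along",(land-bl)@ax,"across",(sm-bl)@n)
```

```text
[ 0.5839 -0.3102] [ 0.5856 -0.309 ] along -0.0019379615438343072 across -0.0011697142170333933
```

```bash
python3 -m jog '[[0,-0.1,0.3,0,1],[0,0,0.3,0,1],[0,0,0.2,0,1],[0,0,0.2,0,1],[0,0,0.1,0,1],[0,0,0,0,1],[0,0,0,0,1],[0,0,0,0,1],[0,0,0,0,1],[0,0,0,0,1]]' 35;python3 look.py
python3 -m jog '[[0,0,0.1,0,1],[0,0,0.1,0,1],[0,0,0,0,1],[0,0,0,0,1],[0,0,0,0,1],[0,0,0,0,1],[0,0,0,0,1],[0,0,0,0,1],[0,0,0,0,1],[0,0,0,0,1]]' 35;python3 look.py
```

```text
time: 9.4
ee_pos: [0.5222, -0.3216, 0.0831]
eef_rot: [0.995, 0.102, -0.006, -0.001]
ft_force: [0.3, 0.3, -3.5]
width: 0.019
9.4 [ 0.5222 -0.3216  0.0831] w 0.019044076266537428 F [ 0.2853  0.2637 -3.4769] 
q [ 0.3431  0.4481  0.1668  1.668  -0.0785  1.0427 -0.8315]
[[ 0.9789  0.2038 -0.0112]
 [ 0.2038 -0.979   0.0013]
 [-0.0107 -0.0035 -0.9999]]
time: 10.4
ee_pos: [0.5225, -0.3216, 0.0822]
eef_rot: [0.995, 0.102, -0.005, -0.001]
ft_force: [-0.9, 1.1, -2.1]
width: 0.0192
10.4 [ 0.5225 -0.3216  0.0822] w 0.019214937700171464 F [-0.859   1.0558 -2.0662] 
q [ 0.3434  0.4492  0.1666  1.6687 -0.079   1.0403 -0.8312]
[[ 0.979   0.2038 -0.0105]
 [ 0.2038 -0.979   0.0012]
 [-0.01   -0.0033 -0.9999]]
```

Contact is starting. I'll go a little further in small steps.

```bash
python3 -m jog '[[0,0,0.1,0,1],[0,0,0.1,0,1],[0,0,0,0,1],[0,0,0,0,1],[0,0,0,0,1],[0,0,0,0,1],[0,0,0,0,1],[0,0,0,0,1],[0,0,0,0,1],[0,0,0,0,1]]' 35
python3 -m jog '[[0,0,0.1,0,1],[0,0,0.1,0,1],[0,0,0,0,1],[0,0,0,0,1],[0,0,0,0,1],[0,0,0,0,1],[0,0,0,0,1],[0,0,0,0,1],[0,0,0,0,1],[0,0,0,0,1]]' 35
```

```text
time: 11.4
ee_pos: [0.5226, -0.3215, 0.0821]
eef_rot: [0.995, 0.102, -0.005, -0.001]
ft_force: [-2.0, 2.0, -1.0]
width: 0.0191
time: 12.4
ee_pos: [0.5227, -0.3215, 0.082]
eef_rot: [0.995, 0.102, -0.005, -0.001]
ft_force: [-2.4, 1.9, 1.9]
width: 0.0188
```

```bash
python3 -m jog '[[0,0,0,0,1],[0,0,0,0,1],[0,0,0,0,0.75],[0,0,0,0,0.7],[0,0,0,0,0.6],[0,0,0,0,0.5],[0,0,0,0,0.5],[0,0,0,0,0.5],[0,0,0,0,0.5],[0,0,0,0,0.5]]' 4
python3 -m jog '[[0,0,-1,0,0.5],[0,0,-2,0,0.5],[0,0,-4,0,0.4],[0,0,-4,0,0.3],[0,0,-4,0,0.2],[0,0,0,0,0],[0,0,0,0,0],[0,0,0,0,0],[0,0,0,0,0],[0,0,0,0,0]]' 4
python3 look.py wrist w4.png
```

```text
time: 13.4
ee_pos: [0.5238, -0.3223, 0.0824]
eef_rot: [0.995, 0.102, -0.003, -0.0]
ft_force: [-0.7, 0.3, 0.4]
width: 0.0431
time: 14.4
ee_pos: [0.5236, -0.3219, 0.2408]
eef_rot: [0.995, 0.102, -0.004, -0.001]
ft_force: [0.5, 0.3, -0.3]
width: 0.0867
14.4 [ 0.5236 -0.3219  0.2408] w 0.08674886268918325 F [ 0.4716  0.336  -0.3203] 
q [ 0.3281  0.3141  0.1854  1.5002 -0.055   1.3401 -0.8486]
[[ 0.9791  0.2032 -0.0081]
 [ 0.2032 -0.9791  0.0005]
 [-0.0078 -0.0022 -1.    ]]
```

View pics/w4.png

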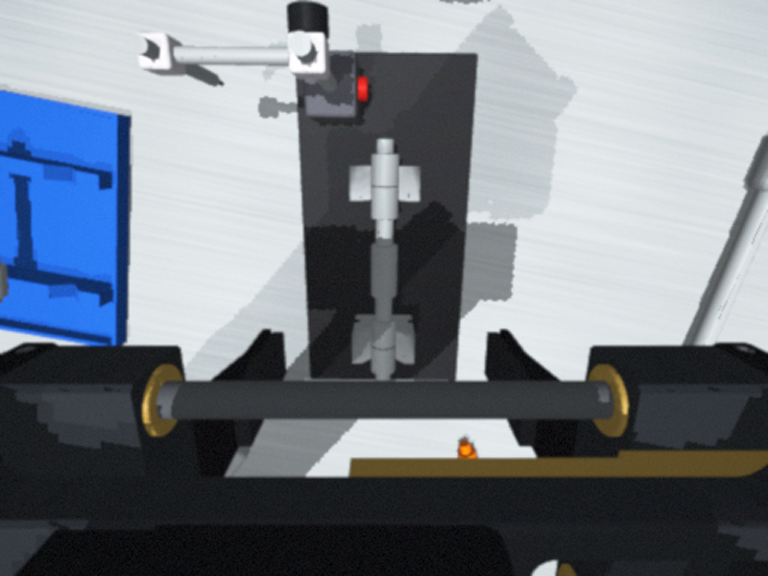

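```bash
python3 -m jog '[[0,-2,-1,0.1,0],[0,-4,-1,0.1,0],[-1,-4.5,0,0,0],[-1,-4.5,0,0,0],[-1,-4.5,0,0,0],[-1,-4.5,0,0,0],[-1,-4.5,0,0,0],[-1,-4.5,0,0,0],[-1,-4.5,0,0,0],[-1,-4.5,0,0,0]]' 20
python3 look.py
```

```text
time: 15.45
ee_pos: [0.4315, 0.1065, 0.2559]
eef_rot: [1.0, -0.008, -0.009, 0.001]
ft_force: [1.6, 0.4, 0.5]
width: 0.0872
15.45 [0.4315 0.1065 0.2559] w 0.08720878947555843 F [1.641  0.3697 0.5242] 
q [-0.1576 -0.0515 -0.1768  1.8703 -0.0137  1.3395 -1.9172]
[[ 0.9997 -0.0156 -0.018 ]
 [-0.0156 -0.9999 -0.0017]
 [-0.018   0.0019 -0.9998]]
```

```bash
python3 -m jog '[[-1,-4.5,0,0,0],[-1.5,-4.5,0,0,0],[-1.5,-4.5,0,0,0],[-1.5,-4,0,0,0],[-1,-3,0,0,0],[0,0,0,0,0],[0,0,0,0,0],[0,0,0,0,0],[0,0,0,0,0],[0,0,0,0,0]]' 20
python3 look.py wrist w5.png
```

```text
time: 16.45
ee_pos: [0.3621, 0.3231, 0.2533]
eef_rot: [1.0, -0.005, -0.012, 0.002]
ft_force: [-0.4, 0.2, -0.0]
width: 0.0871
16.45 [0.3621 0.3231 0.2533] w 0.08707066637447082 F [-0.4139  0.1541 -0.0265] 
q [-0.401   0.058  -0.4243  1.7706  0.0093  1.3367 -2.4075]
[[ 0.9997 -0.0095 -0.0234]
 [-0.0096 -0.9999 -0.0035]
 [-0.0234  0.0038 -0.9997]]
```

View pics/w5.png

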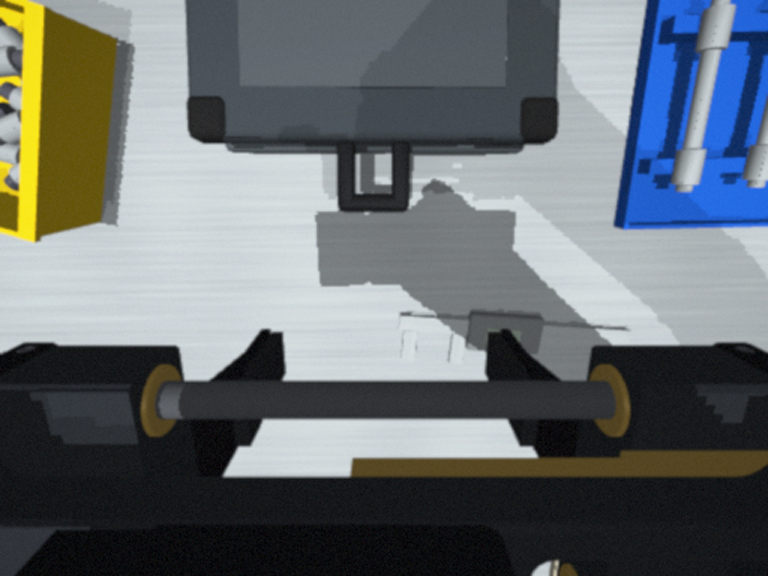

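Run:
```python
from h import *
import pickle
np.set_printoptions(precision=4,suppress=True)
c=pickle.load(open("c.pkl","rb"));f=1/1.5
S=pickle.load(open("c0.pkl","rb"))["scene"]
P=lambda u,v,z:onz(c,u*f,v*f,z)
print("tri hole",tri(S,(337.8,139),c,(374*f,172*f)))
for z in(.09,.1,.11,.12,.13): print(z,P(409,205,z)[1]-P(339,205,z)[1],P(557,140,z)[1]-P(188,140,z)[1],P(374,183,z),P(374,210,z),P(374,140,z))
```

```text
tri hole (array([0.431 , 0.3284, 0.1091]), np.float64(0.0017738800657088665))
0.09 -0.05042313436617729 -0.25376431913634645 [0.4235 0.3295 0.09  ] [0.4045 0.3299 0.09  ] [0.4522 0.329  0.09  ]
0.1 -0.048744323557570246 -0.24531537427879171 [0.4241 0.3293 0.1   ] [0.4058 0.3297 0.1   ] [0.4519 0.3288 0.1   ]
0.11 -0.0470655127489632 -0.23686642942123715 [0.4247 0.3291 0.11  ] [0.407  0.3294 0.11  ] [0.4516 0.3286 0.11  ]
0.12 -0.045386701940356156 -0.22841748456368244 [0.4254 0.3288 0.12  ] [0.4083 0.3292 0.12  ] [0.4513 0.3284 0.12  ]
0.13 -0.043707891131749166 -0.21996853970612779 [0.426  0.3286 0.13  ] [0.4096 0.3289 0.13  ] [0.451  0.3281 0.13  ]
```

```bash
python3 -m jog '[[3,-0.4,0,0,0],[2,-0.2,1,0,0],[1,0,3,0,0],[0,0,3,0,0],[0,0,2.5,0,0],[0,0,1,0,0],[0,0,0.5,0,0],[0,0,0,0,0],[0,0,0,0,0],[0,0,0,0,0]]' 20
python3 look.py wrist w6.png
```

```text
time: 17.5
ee_pos: [0.427, 0.3255, 0.1428]
eef_rot: [1.0, -0.009, -0.008, 0.0]
ft_force: [-0.0, -0.2, -0.6]
width: 0.0873
17.5 [0.427  0.3255 0.1428] w 0.08731585314204189 F [-0.0185 -0.2249 -0.5599] 
q [-0.3904  0.2577 -0.3872  1.7927  0.0952  1.1229 -2.3969]
[[ 0.9997 -0.0177 -0.0157]
 [-0.0177 -0.9998 -0.0004]
 [-0.0157  0.0007 -0.9999]]
```

View pics/w6.png

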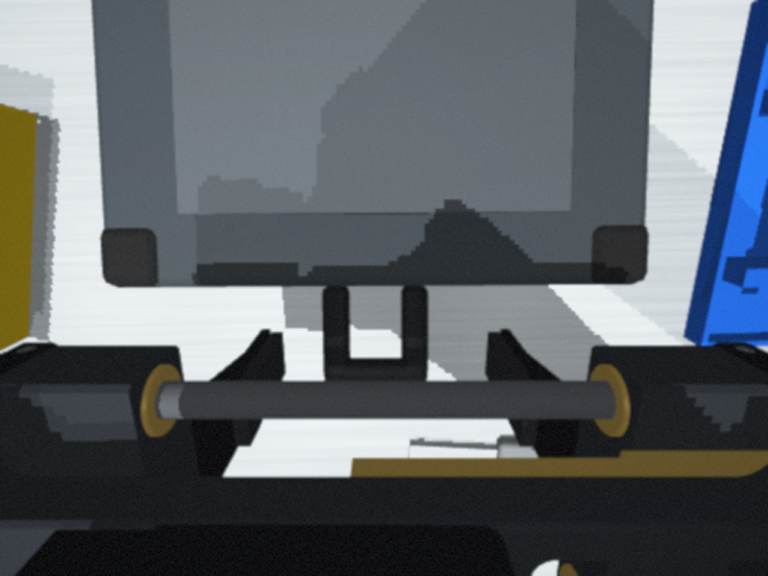

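```bash
python3 -m jog '[[-0.2,-0.35,1,0,0],[0,0,1,0,0],[0,0,0.8,0,0],[0,0,0.3,0,0],[0,0,0,0,0.3],[0,0,0,0,0.6],[0,0,0,0,0.6],[0,0,0,0,0.6],[0,0,0,0,0.6],[0,0,0,0,0.6]]' 20
python3 look.py
```

```text
time: 18.55
ee_pos: [0.4249, 0.33, 0.1104]
eef_rot: [1.0, -0.009, -0.007, -0.0]
ft_force: [0.5, 0.0, -2.8]
width: 0.048
18.55 [0.4249 0.33   0.1104] w 0.048041558570562304 F [ 0.543   0.     -2.8187] 
q [-0.403   0.2952 -0.3862  1.8222  0.1143  1.0568 -2.4195]
[[ 0.9998 -0.0174 -0.0138]
 [-0.0173 -0.9998  0.001 ]
 [-0.0138 -0.0008 -0.9999]]
```

```bash
python3 -m jog '[[0,0,0,0,0.8],[0,0,0,0,0.8],[0.7,0,-2,0,0.8],[0.9,0,-1.9,0,0.8],[1,0,-1.8,0,0.8],[1.2,0,-1.7,0,0.8],[0,0,0,0,0.8],[0,0,0,0,0.8],[0,0,0,0,0.8],[0,0,0,0,0.8]]' 30
cat > ang.py <<'E'
from h import *
s=r.read_state();p=s["ee_pos"];x=.629-p[0];z=p[2]-.003-.05
print("phi-2.7",np.degrees(np.arctan2(z,x))-2.7,"R",np.hypot(x,z),"F",s["ft_force"],"w",s["width"],"q7",s["joint_positions"][6])
E
python3 ang.py
```

```text
time: 19.55
ee_pos: [0.459, 0.3296, 0.1797]
eef_rot: [1.0, -0.007, -0.012, 0.001]
ft_force: [0.3, -0.2, 3.8]
width: 0.0474
phi-2.7 34.01124297201909 R 0.21200850992497638 F [ 0.33678485 -0.230438    3.83731448] w 0.04742179711172286 q7 -2.3571101102124765
```

```bash
python3 -m jog '[[1.3,0,-1.6,0,0.8],[1.5,0,-1.5,0,0.8],[1.6,0,-1.3,0,0.8],[1.7,0,-1.2,0,0.8],[1.8,0,-1,0,0.8],[0,0,0,0,0.8],[0,0,0,0,0.8],[0,0,0,0,0.8],[0,0,0,0,0.8],[0,0,0,0,0.8]]' 30
python3 ang.py
```

```text
time: 20.55
ee_pos: [0.5267, 0.329, 0.2363]
eef_rot: [1.0, -0.002, -0.028, 0.007]
ft_force: [-0.3, -1.0, 2.8]
width: 0.0475
phi-2.7 58.13731508080537 R 0.20992045181154334 F [-0.29701018 -1.02443882  2.78778453] w 0.047491539272447945 q7 -2.279220255667582
```

```bash
python3 -m jog '[[1.8,0,-1,0,0.8],[1.8,0,-0.9,0,0.8],[0,0,0,0,0.8],[0,0,0,0,0.8],[0,0,0,0,0.8],[0,0,0,0,0.8],[0,0,0,0,0.8],[0,0,0,0,0.8],[0,0,0,0,0.8],[0,0,0,0,0.8]]' 30
python3 ang.py
python3 - <<'E'
from h import *
import pickle
cs={n:r.camera(n) for n in("scene","side")};pickle.dump(cs,open("c2.pkl","wb"))
# predicted lid corners px for theta
for n,c in cs.items():
    print(n,[tuple(np.round(proj(c,(.6288,y,.05)),0)) for y in(.21,.445)],[tuple(np.round(proj(c,(.56,y,.24)),0)) for y in(.21,.445)])
a=cv2.resize(cs["scene"]["pixels"][85:205,285:415,::-1],(433,400),interpolation=cv2.INTER_CUBIC)
b=cv2.resize(cs["side"]["pixels"][120:320,20:200,::-1],(360,400),interpolation=cv2.INTER_CUBIC)
cv2.imwrite("pics/m3.png",np.hstack([a,b]))
E
```

```text
time: 21.55
ee_pos: [0.559, 0.3287, 0.2506]
eef_rot: [0.999, 0.0, -0.032, 0.01]
ft_force: [0.2, -2.3, 3.1]
width: 0.0478
phi-2.7 67.80483930436473 R 0.20963215809069713 F [ 0.16101487 -2.25482256  3.07842934] w 0.04775449274070934 q7 -2.249801829450065
scene [(np.float64(350.0), np.float64(193.0)), (np.float64(397.0), np.float64(169.0))] [(np.float64(346.0), np.float64(135.0)), (np.float64(397.0), np.float64(114.0))]
side [(np.float64(149.0), np.float64(223.0)), (np.float64(68.0), np.float64(265.0))] [(np.float64(154.0), np.float64(178.0)), (np.float64(61.0), np.float64(221.0))]
```

View pics/m3.png

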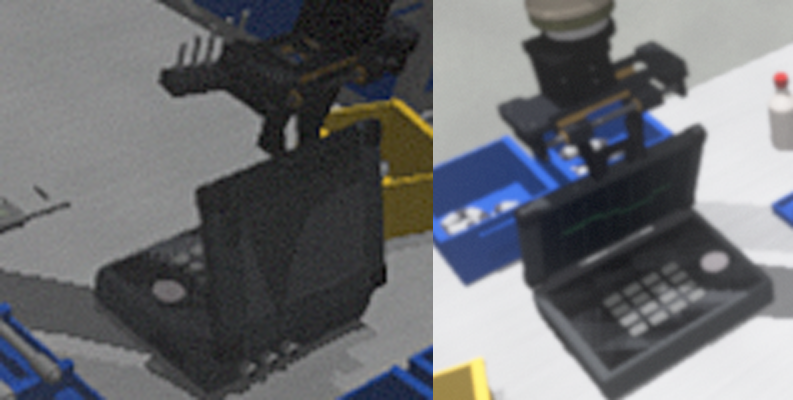

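```bash
python3 -m jog '[[0.7,0,-0.3,0,0.8],[0,0,0,0,0.8],[0,0,0,0,0.8],[0,0,0,0,0.8],[0,0,0,0,0.8],[0,0,0,0,0.5],[0,0,0,0,0.3],[0,0,0,0,0],[0,0,0,0,0],[0,0,0,0,0]]' 30
python3 ang.py
python3 - <<'E'
import numpy as np
from scipy.optimize import least_squares as ls
p=np.array([[.4249,.1104],[.459,.1797],[.5267,.2363],[.559,.2506]])
for z in(.050,.053,.056):
    s=ls(lambda q:np.hypot(p[:,0]-q[0],p[:,1]-z)-q[1],[.629,.21]);print(z,s.x,s.fun,np.degrees(np.arctan2(p[:,1]-z,s.x[0]-p[:,0]))-2.7)
E
```

```text
time: 22.65
ee_pos: [0.5637, 0.3288, 0.2511]
eef_rot: [0.999, 0.001, -0.035, 0.011]
ft_force: [-0.0, -0.0, 1.0]
width: 0.0719
phi-2.7 69.06352999932598 R 0.20855052850838057 F [-0.03669026 -0.00126667  1.02375683] w 0.07188678152107204 q7 -2.244871920086756
0.05 [0.62770961 0.21209441] [-4.81798062e-04  7.08367875e-04 -1.73124254e-04 -5.34453759e-05] [13.88438748 34.85224032 58.83398605 68.39261784]
0.053 [0.62468633 0.20813126] [-0.00026271  0.0004469  -0.00028466  0.00010047] [13.32972619 34.70507096 59.17246283 68.91212586]
0.056 [0.62166766 0.20418277] [-3.36281790e-05  1.75880368e-04 -4.01153125e-04  2.58900936e-04] [12.7544292  34.55103557 59.52331672 69.44971925]
```

```bash
python3 -m jog '[[0,0,0,0,0],[0,0,-2,0,0],[0,0,-3,0,0],[0,0,-3,0,0],[-3,0,0,0,0],[-4,0,0,0,0],[-4,0,0,0,0],[-2,0,0,0,0],[0,0,0,0,0],[0,0,0,0,0]]' 30
python3 look.py wrist w7.png
```

```text
time: 23.65
ee_pos: [0.4357, 0.3307, 0.3424]
eef_rot: [0.999, 0.0, -0.036, 0.011]
ft_force: [-0.3, -0.4, -0.1]
width: 0.0868
23.65 [0.4357 0.3307 0.3424] w 0.08683523961960223 F [-0.2847 -0.4304 -0.1285] 
q [-0.3916  0.2021 -0.3823  1.4332  0.0413  1.5871 -2.3401]
[[ 0.9975  0.0015 -0.0711]
 [-0.0001 -0.9998 -0.022 ]
 [-0.0711  0.0219 -0.9972]]
```

View pics/w7.png

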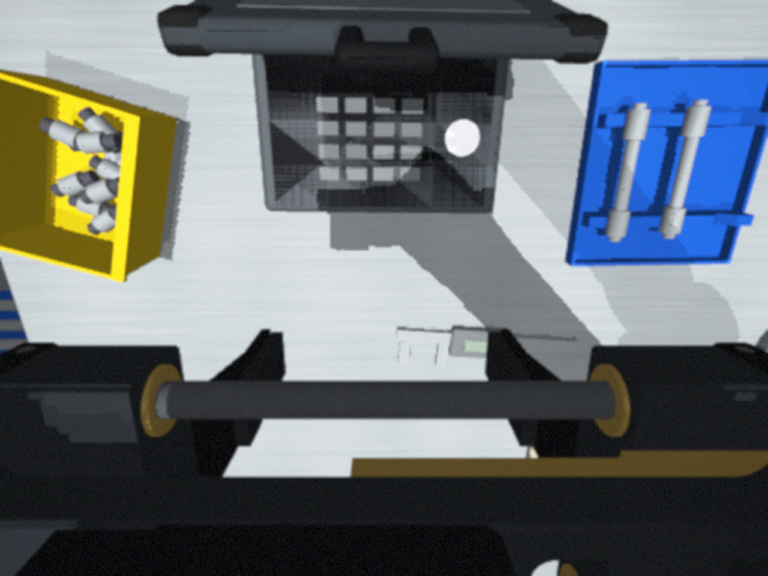

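Run:
```python
from h import *
import pickle
np.set_printoptions(precision=4,suppress=True)
c=pickle.load(open("c.pkl","rb"));f=1/1.5
im=c["pixels"].astype(int).sum(2)
print("col385",im[0:60,257].tolist());print("col u220",im[0:60,200].tolist());print("front",im[125:150,235].tolist())
fr=onz(c,380*f,211*f,.048);print("case front",fr,"corners",onz(c,270*f,211*f,.045),onz(c,493*f,212*f,.045))
for hx in(.627,.630,fr[0]+.184):
  for th in(66,68,70,72,74):
    t=np.radians(th)
    pr=lambda rr,n:round(1.5*proj(c,(hx-rr*np.cos(t)+n*np.sin(t),.329,.05+rr*np.sin(t)+n*np.cos(t)))[1],1)
    print(round(hx,4),th,"inner edge",pr(.184,.001),"outer",pr(.184,.019),"tip in",pr(.23,.004),"tip out",pr(.23,.016))
```

```text
col385 [185, 190, 180, 187, 207, 255, 235, 177, 142, 148, 158, 142, 151, 162, 182, 200, 213, 208, 213, 207, 224, 219, 214, 216, 209, 203, 202, 164, 92, 84, 98, 90, 106, 100, 107, 103, 122, 105, 85, 96, 100, 91, 93, 87, 79, 90, 49, 68, 61, 34, 56, 46, 76, 63, 41, 51, 45, 48, 69, 38]
col u220 [192, 186, 195, 221, 293, 250, 180, 147, 133, 151, 147, 163, 178, 207, 231, 241, 244, 246, 246, 252, 258, 257, 249, 255, 245, 244, 249, 248, 238, 238, 232, 229, 216, 192, 175, 150, 110, 88, 91, 77, 77, 79, 70, 85, 67, 61, 59, 64, 69, 55, 60, 62, 65, 75, 78, 61, 74, 55, 72, 72]
front [294, 196, 126, 120, 124, 123, 130, 118, 119, 122, 127, 122, 163, 187, 193, 202, 277, 362, 380, 381, 378, 380, 382, 387, 382]
case front [0.4463 0.3294 0.048 ] corners [0.4462 0.4437 0.045 ] [0.4443 0.2106 0.045 ]
0.627 66 inner edge 74.7 outer 38.1 tip in 100.3 tip out 73.1
0.627 68 inner edge 62.0 outer 23.7 tip in 82.2 tip out 53.0
0.627 70 inner edge 48.8 outer 8.7 tip in 62.8 tip out 31.7
0.627 72 inner edge 34.9 outer -6.8 tip in 42.2 tip out 9.2
0.627 74 inner edge 20.5 outer -22.8 tip in 20.3 tip out -14.6
0.63 66 inner edge 68.6 outer 31.6 tip in 93.3 tip out 65.7
0.63 68 inner edge 55.8 outer 17.0 tip in 74.9 tip out 45.3
0.63 70 inner edge 42.4 outer 1.8 tip in 55.2 tip out 23.6
0.63 72 inner edge 28.4 outer -13.9 tip in 34.3 tip out 0.7
0.63 74 inner edge 13.7 outer -30.2 tip in 12.1 tip out -23.5
0.6303 66 inner edge 68.0 outer 30.8 tip in 92.6 tip out 64.8
0.6303 68 inner edge 55.1 outer 16.2 tip in 74.1 tip out 44.4
0.6303 70 inner edge 41.7 outer 1.0 tip in 54.4 tip out 22.7
0.6303 72 inner edge 27.6 outer -14.7 tip in 33.4 tip out -0.2
0.6303 74 inner edge 13.0 outer -31.0 tip in 11.2 tip out -24.4
```

Run:
```python
from h import *
np.set_printoptions(precision=1,suppress=True,linewidth=200)
hx=.6295
for n in("side","scene"):
  c=r.camera(n);im=cv2.GaussianBlur(c["pixels"],(3,3),0).astype(int).sum(2)
  def pt(th,rr,nn,y):
    t=np.radians(th);return proj(c,(hx-rr*np.cos(t)+nn*np.sin(t),y,.05+rr*np.sin(t)+nn*np.cos(t)))
  for y in(.25,.40):
    print(n,y,"front edge pred",np.array(proj(c,(hx-.184,y,.048))))
    for th in(66,70,74):print(th,"inner",np.array(pt(th,.184,.001,y)),"outer",np.array(pt(th,.184,.019,y)))
    u,v=pt(70,.184,.010,y);u=int(round(u));v=int(v)
    print("profile u",u,"v from",v-10,im[v-10:v+11,u].tolist())
    u,v=proj(c,(hx-.184,y,.048));u=int(round(u));v=int(v)
    print("front profile u",u,"v from",v-6,im[v-6:v+20,u].tolist())
```

```text
side 0.25 front edge pred [175.6 265.8]
66 inner [141.8 192.4] outer [137.7 187. ]
70 inner [138.8 188.6] outer [134.7 183.5]
74 inner [135.9 185.1] outer [131.8 180.4]
profile u 137 v from 176 [695, 695, 692, 692, 691, 686, 669, 626, 558, 483, 408, 341, 293, 268, 254, 241, 220, 197, 176, 158, 142]
front profile u 176 v from 259 [215, 185, 170, 170, 182, 199, 216, 228, 231, 228, 223, 220, 217, 215, 213, 213, 214, 217, 227, 252, 296, 344, 385, 410, 419, 419]
side 0.4 front edge pred [122.7 298.3]
66 inner [ 83.8 220.2] outer [ 79.6 214.2]
70 inner [ 80.8 216.1] outer [ 76.6 210.4]
74 inner [ 77.8 212.2] outer [ 73.8 206.9]
profile u 79 v from 203 [225, 211, 212, 222, 249, 293, 344, 385, 407, 406, 379, 340, 311, 299, 291, 273, 243, 208, 173, 148, 125]
front profile u 123 v from 292 [191, 188, 188, 200, 235, 278, 301, 295, 270, 243, 226, 219, 216, 216, 218, 220, 221, 224, 241, 278, 344, 439, 546, 634, 684, 704]
scene 0.25 front edge pred [322.3 161.2]
66 inner [352.8 136.7] outer [357.  137.2]
70 inner [355.8 137.2] outer [360.2 138.1]
74 inner [358.9 138. ] outer [363.3 139.3]
profile u 358 v from 127 [401, 400, 399, 397, 398, 402, 404, 398, 353, 257, 177, 153, 149, 143, 142, 144, 141, 139, 144, 144, 144]
front profile u 322 v from 155 [400, 399, 401, 411, 402, 332, 238, 169, 130, 121, 121, 116, 122, 155, 201, 221, 211, 185, 159, 146, 142, 141, 140, 137, 133, 134]
scene 0.4 front edge pred [351.5 148.3]
66 inner [384.9 123. ] outer [389.3 123.3]
70 inner [388.1 123.4] outer [392.6 124.1]
74 inner [391.3 124. ] outer [395.8 125.1]
profile u 390 v from 113 [185, 187, 187, 213, 239, 223, 192, 184, 180, 176, 174, 169, 156, 137, 127, 130, 133, 129, 126, 130, 145]
front profile u 352 v from 142 [121, 126, 125, 120, 116, 115, 128, 141, 147, 143, 141, 143, 144, 145, 145, 143, 139, 137, 140, 146, 146, 142, 137, 136, 143, 146]
```

```bash
python3 -c "
from bench import r
print(r.read_state()['time'],r.close_job())"
```

```text
the job is handed in; nothing more can be done
23.8 None
```

The long spool is lying across the two vee blocks, and the screen is up at about 69° and holding there with the gripper clear. I handed the job in at 23.8 s.

- **Spool:** I lowered it until the wrist force showed the vees carrying its weight, then eased the grip and opened the fingers. The wrist picture after release shows both end lands in the vees. Just before it touched down it measured about 1 mm off centre along its length.
- **Screen:** I pinched the handle, raised it along its arc and let go. My angle estimates disagree a little:

| Source | Angle |
|---|---|
| Arm geometry, just before letting go | 69–70° |
| Wrist camera, after release | 68.3–69.8° |
| Side camera, after release | 68–70.6° |

- **Not trimmed:** The average is about 69°, and 70° falls within the spread of the readings. I left it there because a further 1° nudge would have been smaller than my measurement error.
- **Everything else:** I did not touch the short spools, the oil bottle or the orange look-alike. Wrist-force readings between moves stayed below 5 N. I took no last picture of the spool or the bottle after raising the screen.

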